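# Capacitor row on the display board

### The arm

A 6-joint arm with a two-finger parallel gripper is mounted at the origin on the work surface. World frame = base frame: x ahead of the robot, y to its left, z up, the work surface at z = 0. Lengths are in mm, angles in degrees, forces in N, time in s.
With the tool pointing down it reaches from about 300 to 850 mm from the base axis. Payload 4.2 kg.
Tool frame: the origin (TCP) lies at the centre of the arm's flange, where the gripper is bolted on; the fingertips stand 191 mm ahead of it and the grasp point (between the pads) lies 172 mm ahead of it; y points along the fingers, x is the direction in which the jaws open and shut, and the axes are right-handed (so a half turn about y gives the same grasp; the last joint's range is limited). The gripper opens to 91 mm and grips with 3 to 60 N. Pads are 32 mm wide; open, the fingers measure 118 mm over their backs; the gripper's body (76 mm by 178 mm) begins 60 mm behind the grasp point.
Start: joints at [63.14, 18.312, 89.639, -0, 72.044, -1.146], TCP at [249.48, 518.056, 404.776] pointing down, gripper open.
Joint ranges: [-177.97, 177.97], [-48.28, 115.42], [12.27, 149.76], [-77.06, 257.06], [2.81, 150.46], [-146.56, 146.56]. Speed limits (degrees/s): [147.25, 147.25, 180, 180, 180, 180].

### API

Orientations are given as [roll, pitch, yaw] about the fixed x, y, z axes, in that order (R = Rz(yaw) Ry(pitch) Rx(roll)).
In Python, from workcell import env gives the robot as it stands.
- The arm moves only by the tool carry_out, never from a script. Its argument "increments" is a list of rows, each a list of 3 entries, a list of its own where there are three numbers: the turn, a rotation vector about the tool's x, y, z in rad, then the shift along the tool's x, y, z in mm, then the closure, from 0 (fully open) to 1 (shut). In form: [[[wx, wy, wz], [dx, dy, dz], claw], ...]. A call has 1 to 10 rows; each row is the pose to reach, as a shift and turn from the pose commanded when the call began, along the tool's axes at that moment; what a row does not reach only later rows make up. A row lasts 1/12 s, in which the tool goes at most 41.7 mm and 7.16 degrees, less where a joint would pass 70% of its speed; a pose out of reach is approached as far as the arm can. A call with a gripper value outside its range is refused whole. The fingers move at their own pace and stop on an object; "force" is the grip in N (left out, the last holds). Time passes only in rows, so rows that repeat a pose let the fingers close. It gives the time, the measured TCP pose, the force and the opening at its end, in the units of the state.
- env.state(): the state, without advancing time (a new reading comes with each control period).
- env.grab_frame(name): name is "side" or "top"; returns a dict with "frame" (420x560x3 uint8, blue, green, red), "z_map" (420x560 float32, mm along the optical axis (not along the pixel's ray), 0 where there is no reading), "camera_matrix" (3x3 intrinsics, pixels), "rvec" (rotation vector, rad) and "tvec" (3), from world to camera coordinates, as OpenCV has them. Camera axes: x right, y down, z forward; pixel columns grow to the right and rows downward; lengths in mm; the calibration is good to about 2 mm. A picture is of the moment at which its call begins.
- env.job_done(): hands the job in, once; it reports no verdict.
The state is a dict: "time_s": time; "qpos": joint angles; "qvel": joint speeds; "effort": joint torques, N m; "ee_pos": TCP position; "ee_rot": TCP orientation; "force": force on the tool from outside, world axes, zero at the start; "torque": the same for the moment, N m; "gripper_width": finger opening in mm.
Only numpy, scipy, OpenCV 4.12 (cv2) and the standard library are available. Lean on these libraries where they do the work, as an engineer would, in place of code of your own. Each camera call takes 0.05 s, during which the arm holds its last target. There are 200 camera calls.

### The job

Stand the four loose capacitors on the white seats of the red display board, one upright in the middle of each seat, in order of height: the tallest on the seat next to the vacuum tube, then stepping down to the shortest next to the transformer. Leave the tube and the transformer standing where they are, let go of everything and back away.

Things in the scene. Friction and masses are not known exactly. Their poses are not given: they have to be found in the camera images.
- cap_a: loose can capacitor, the shortest and fattest of the four: upright cylinder 45 mm in diameter and 36 mm high, black sleeve, bare aluminium top with a cross scored in it, pale stripe down one side; starts standing on the bench; origin at the centre of its underside, z up its axis
- cap_b: loose can capacitor, the thinnest, second shortest of the four: upright cylinder 22 mm in diameter and 52 mm high, black sleeve, bare aluminium top with a cross scored in it, pale stripe down one side; starts standing on the bench; origin at the centre of its underside, z up its axis
- cap_c: loose can capacitor, the second tallest of the four: upright cylinder 36 mm in diameter and 70 mm high, black sleeve, bare aluminium top with a cross scored in it, pale stripe down one side; starts standing on the bench; origin at the centre of its underside, z up its axis
- cap_d: loose can capacitor, the tallest, rather slim of the four: upright cylinder 29 mm in diameter and 90 mm high, black sleeve, bare aluminium top with a cross scored in it, pale stripe down one side; starts standing on the bench; origin at the centre of its underside, z up its axis
- seat_1: seat 1 of 4, counted towards +y: flat white disc, 54 mm across, 3 mm thick, all four alike, fixed in a row along the middle of the red board (100 x 500 mm, top 12 mm above the bench), neighbours 79 to 91 mm apart; origin at the centre of its underside, on the board (its top is 3 mm higher); z up
- seat_2: seat 2 of 4, counted towards +y: flat white disc, 54 mm across, 3 mm thick, all four alike, fixed in a row along the middle of the red board (100 x 500 mm, top 12 mm above the bench), neighbours 79 to 91 mm apart; origin at the centre of its underside, on the board (its top is 3 mm higher); z up
- seat_3: seat 3 of 4, counted towards +y: flat white disc, 54 mm across, 3 mm thick, all four alike, fixed in a row along the middle of the red board (100 x 500 mm, top 12 mm above the bench), neighbours 79 to 91 mm apart; origin at the centre of its underside, on the board (its top is 3 mm higher); z up
- seat_4: seat 4 of 4, counted towards +y: flat white disc, 54 mm across, 3 mm thick, all four alike, fixed in a row along the middle of the red board (100 x 500 mm, top 12 mm above the bench), neighbours 79 to 91 mm apart; origin at the centre of its underside, on the board (its top is 3 mm higher); z up
- tube: vacuum tube: a clear glass bulb 42 mm in diameter on a black base, 95 mm high in all, standing loose on the board just past one end of the row of seats, about 85 mm from the end seat, at either end; origin at the centre of its underside, z up
- transformer: small transformer, 50 x 40 mm and 42 mm high, dark iron core with a yellow winding, standing loose on the board just past the other end of the row, about 85 mm from the end seat; origin at the centre of its underside, z up
Mind the look-alikes: they are no part of the job. Leave any green look-alike of the cap_a alone.

How it is judged:
By the outcome, as a careful person would: the job done as asked, in the order asked, and still so for the second after the job is handed in, with the robot touching nothing.
It also fails if it takes over 99 s, if anything falls off the work surface, if the arm or the gripper's body presses on something with over 40 N, if the wrist force passes 120 N, or if a joint passes its speed limit or range.

## Working session

There is one attempt and no reset: what is moved stays moved. The work goes in short steps, Python scripts to look and compute and a tool call to move; the robot and the scene stay as the last step left them, time stands still between calls to the robot, and variables do not carry over. Pictures are saved under pics/ and viewed, about 12 in all and at most 16, crops included, and the job is handed in when it is done.

Besides the shell and the picture viewer there is one more tool, called after "Call:" as name([rows], argument=value, ...), one row to a line, values as JSON. carry_out: Moves the arm, as the interface text tells. Its arguments: {"type":"object","properties":{"increments":{"type":"array","items":{"type":"array"}},"force":{"type":"number"}},"required":["increments"]}

```bash
ls; mkdir -p pics
cat > h.py <<'E'
import numpy as np, cv2
from workcell import env
def grab(n):
    f=env.grab_frame(n); R=cv2.Rodrigues(np.array(f["rvec"],float))[0]; t=np.array(f["tvec"],float).ravel()
    z=f["z_map"].astype(float); K=np.array(f["camera_matrix"]); v,u=np.mgrid[:420,:560]
    c=np.stack([(u-K[0,2])/K[0,0]*z,(v-K[1,2])/K[1,1]*z,z],-1)
    w=(c-t)@R; w[z==0]=np.nan
    return f["frame"],w,K,R,t
E
python3 - <<'E'
from h import *
for n in("top","side"):
    im,w,K,R,t=grab(n); cv2.imwrite(f"pics/{n}0.png",im); np.save(f"{n}.npy",w); print(n,-R.T@t,R[2])
print(env.state())
E
```

```text
pics
top [ 331.25418743    3.63645952 1067.57770336] [ 0.184858   -0.00609214 -0.98274636]
side [ 310.59158291 -612.75784282  454.0213184 ] [ 0.2613975   0.81798948 -0.51241054]
{'time_s': 0.1, 'qpos': array([ 6.31401892e+01,  1.83479694e+01,  8.96975121e+01, -1.86677100e-04,
        7.20433951e+01, -1.14694071e+00]), 'qvel': array([ 0.07537299, -0.14399435, -0.22899379, -0.00620466,  0.070289  ,
       -0.09009178]), 'effort': array([ 1.06251449e-03, -4.13334131e+01, -2.32510060e+01,  7.31025031e-02,
        4.22676257e-02, -7.37178357e-05]), 'ee_pos': array([249.41756049, 517.93696567, 404.01710619]), 'ee_rot': array([-8.99983985e+01,  8.88623541e-02,  6.42871889e+01]), 'force': array([ 0.55310789, -0.01742275,  0.71292875]), 'torque': array([-0.01446349,  0.00241141,  0.01209824]), 'gripper_width': 91.14557457423459}
```

View pics/top0.png

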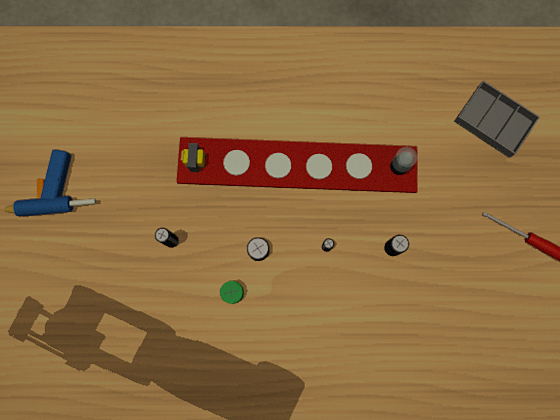

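View pics/side0.png

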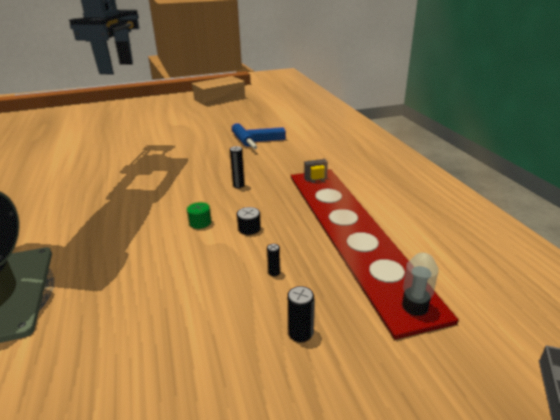

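Top view: the tube is at (404,160) at the −y end and the transformer at (193,157) at the +y end, with seats at (359,166), (319,167), (278,165) and (237,162). The black caps look like d (162,235), a (258,248), b (328,244) and c (400,243). The green one at (231,292) is the look-alike to leave alone. The side view agrees. The order is therefore seat_1=d, seat_2=c, seat_3=b, seat_4=a.

Run:
```python
from h import *
w=np.load("top.npy"); im=cv2.imread("pics/top0.png")
def cl(name,u,v,h,r,z0=None):
    y,x=np.mgrid[:420,:560]; m=(abs(x-u)<22)&(abs(y-v)<22)&(abs(w[...,2]-h)<6)
    if h<20: m&=im.min(2)>120
    p=w[m]; 
    (cx,cy),rr=cv2.minEnclosingCircle(p[:,:2].astype(np.float32))
    print(name,m.sum(),"med",np.median(p,0).round(1),"mid",((p.min(0)+p.max(0))/2).round(1),"diam",2*rr)
for a in [("d",162,235,90,0),("a",258,248,36,0),("b",328,244,52,0),("c",400,243,70,0),("green",231,292,36,0),("s1",359,166,15,0),("s2",319,167,15,0),("s3",278,165,15,0),("s4",237,162,15,0),("tube",404,158,95,0),("tube",404,160,85,0),("trafo",193,157,42,0)]: 
    try: cl(*a)
    except Exception as e: print(a,e)
big=np.hstack([cv2.resize(im[215:315,130:430],None,fx=2.6,fy=2.6,interpolation=cv2.INTER_CUBIC)])
cv2.imwrite("pics/crop1.png",big)
```

```text
d 186 med [467.8 232.3  90.3] mid [468.1 232.6  90. ] diam 29.67770004272461
a 402 med [448.4  55.1  36.6] mid [448.8  55.1  35.8] diam 45.45663070678711
b 100 med [456.2 -83.   52.6] mid [456.4 -83.3  52.2] diam 22.152681350708008
c 274 med [ 453.9 -217.2   70.5] mid [ 454.3 -218.3   70. ] diam 35.9728889465332
green 417 med [362.7 106.5  36.6] mid [363.7 106.8  36.6] diam 45.00788116455078
s1 480 med [ 623.4 -152.    15.1] mid [ 623.1 -152.1   15.1] diam 53.519229888916016
s2 482 med [622.1 -69.   15.1] mid [622.8 -69.   15. ] diam 53.2671012878418
s3 480 med [624.2  16.1  15. ] mid [625.3  16.1  15.6] diam 53.34480285644531
s4 485 med [630.3 103.2  15.1] mid [631.3 103.4  15.1] diam 53.56517028808594
tube 169 med [ 616.4 -229.6   94.8] mid [ 622.1 -234.6   95. ] diam 38.175838470458984
tube 127 med [ 613.7 -228.2   86.7] mid [ 622.2 -235.2   85.4] diam 42.8565673828125
trafo 149 med [629.9 179.1  45.6] mid [632.9 189.3  42.2] diam 49.733089447021484
```

View pics/crop1.png

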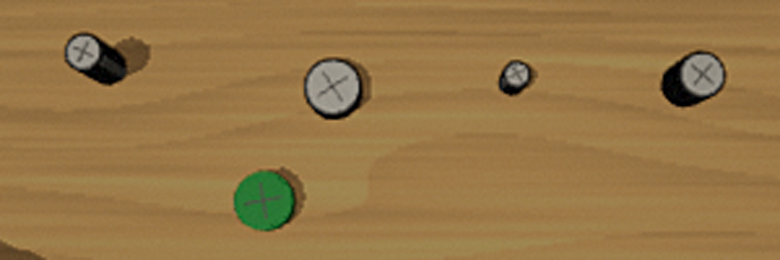

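All diameters and heights match the list, so I'll start with d. Turning to yaw 0 makes tool x = world x, tool y = down and tool z = world y.

Call:
carry_out([
  [[0,1.122,0],[-163,0,-321],0],
  [[0,1.122,0],[-163,0,-321],0],
  [[0,1.122,0],[-163,0,-321],0],
  [[0,1.122,0],[-163,0,-321],0],
  [[0,1.122,0],[-163,0,-321],0],
  [[0,1.122,0],[-163,0,-321],0],
  [[0,1.122,0],[-163,0,-321],0],
  [[0,1.122,0],[-163,0,-321],0],
  [[0,1.122,0],[-163,0,-321],0],
  [[0,1.122,0],[-163,0,-321],0],
], force=25)

```text
time_s: 0.93
ee_pos: [470.4, 228.4, 404.4]
ee_rot: [-90.1, -0.1, -0.5]
force: [0.9, 0.1, 0.6]
gripper_width: 91.4
```

Call:
carry_out([
  [[0,0,0],[0,80,0],0],
  [[0,0,0],[0,80,0],0],
  [[0,0,0],[0,80,0],0],
  [[0,0,0],[0,80,0],0],
  [[0,0,0],[0,80,0],0],
])

```text
time_s: 1.35
ee_pos: [468.4, 232.7, 326.3]
ee_rot: [-89.9, -0.1, 0.1]
force: [1.5, 0.2, 1.3]
gripper_width: 91.0
```

Call:
carry_out([
  [[0,0,0],[0,36,0],0],
  [[0,0,0],[0,72,0],0],
  [[0,0,0],[0,108,0],0],
  [[0,0,0],[0,108,0],0],
  [[0,0,0],[0,108,0],0],
  [[0,0,0],[0,108,0],1],
  [[0,0,0],[0,108,0],1],
  [[0,0,0],[0,108,0],1],
  [[0,0,0],[0,108,0],1],
  [[0,0,0],[0,108,0],1],
])

```text
time_s: 2.18
ee_pos: [468.2, 232.0, 217.9]
ee_rot: [-89.9, -0.1, -0.0]
force: [0.0, -0.4, 0.1]
gripper_width: 60.8
```

Call:
carry_out([
  [[0,0,0],[0,0,0],1],
  [[0,0,0],[0,0,0],1],
  [[0,0,0],[0,0,0],1],
  [[0,0,0],[0,0,0],1],
  [[0,0,0],[0,0,0],1],
  [[0,0,0],[0,0,0],1],
])

```text
time_s: 2.68
ee_pos: [468.0, 231.9, 216.7]
ee_rot: [-90.0, -0.0, 0.0]
force: [0.4, 0.3, 0.0]
gripper_width: 28.5
```

Call:
carry_out([
  [[0,0,0],[0,-20,0],1],
  [[0,0,0],[0,-45,0],1],
  [[0,0,0],[0,-70,0],1],
  [[0,0,0],[0,-100,-20],1],
  [[0,0,0],[10,-120,-50],1],
  [[0,0,0],[25,-130,-80],1],
  [[0,0,0],[40,-130,-110],1],
  [[0,0,0],[55,-130,-140],1],
  [[0,0,0],[70,-130,-170],1],
  [[0,0,0],[85,-130,-200],1],
])

```text
time_s: 3.52
ee_pos: [553.2, 30.4, 346.6]
ee_rot: [-90.0, 0.0, -0.0]
force: [0.4, 1.1, -0.9]
gripper_width: 28.8
```

Call:
carry_out([
  [[0,0,0],[13,0,-31],1],
  [[0,0,0],[26,0,-62],1],
  [[0,0,0],[39,0,-93],1],
  [[0,0,0],[52,0,-124],1],
  [[0,0,0],[62,0,-155],1],
  [[0,0,0],[68,0,-174],1],
  [[0,0,0],[70,0,-184],1],
  [[0,0,0],[70,0,-184.5],1],
  [[0,0,0],[70,0,-184.5],1],
  [[0,0,0],[70,0,-184.5],1],
])

```text
time_s: 4.35
ee_pos: [622.6, -151.3, 346.6]
ee_rot: [-89.9, 0.1, 0.0]
force: [0.3, -0.5, -0.3]
gripper_width: 28.9
```

```bash
python3 - <<'E'
from h import *
s=env.state(); print(s['ee_pos'],s['gripper_width'],s['force'])
for n in("top","side"):
    im,w,K,R,t=grab(n); cv2.imwrite(f"pics/{n}1.png",im)
E
python3 -c "
import cv2,numpy as np
a=cv2.imread('pics/top1.png')[100:300,130:450];b=cv2.imread('pics/side1.png')
cv2.imwrite('pics/m1.png',cv2.resize(b,(784,588)))"
```

```text
[ 622.56597821 -151.32612173  346.5581645 ] 28.931058110431827 [ 0.32734006 -0.5447313  -0.25834807]
```

View pics/m1.png

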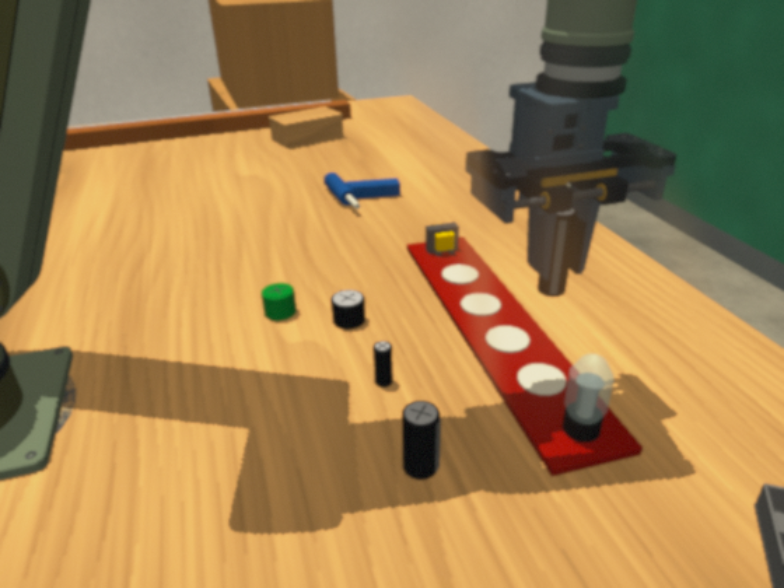

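Cap_d is held upright (its bottom is at about (552,292) in this picture), above seat 1. Lowering it.

Call:
carry_out([
  [[0,0,0],[0,30,0],1],
  [[0,0,0],[0,60,0],1],
  [[0,0,0],[0,85,0],1],
  [[0,0,0],[0,100,0],1],
  [[0,0,0],[0,108,0],1],
  [[0,0,0],[0,112,0],1],
  [[0,0,0],[0,113.5,0],1],
  [[0,0,0],[0,114.5,0],1],
  [[0,0,0],[0,114.5,0],1],
  [[0,0,0],[0,114.5,0],1],
])

```text
time_s: 5.28
ee_pos: [623.3, -152.6, 233.4]
ee_rot: [-90.0, -0.1, 0.0]
force: [-0.0, -0.0, -1.7]
gripper_width: 28.5
```

Run:
```python
from h import *
s=env.state(); print(s['ee_pos'],s['gripper_width'],s['force'])
im,w,K,R,t=grab("side"); cv2.imwrite("pics/c2.png",cv2.resize(im[130:340,280:500],None,fx=2.6,fy=2.6))
```

```text
[ 623.29252065 -152.58795659  233.41321726] 28.50741135839246 [-0.04373512 -0.004225   -1.67883953]
```

View pics/c2.png

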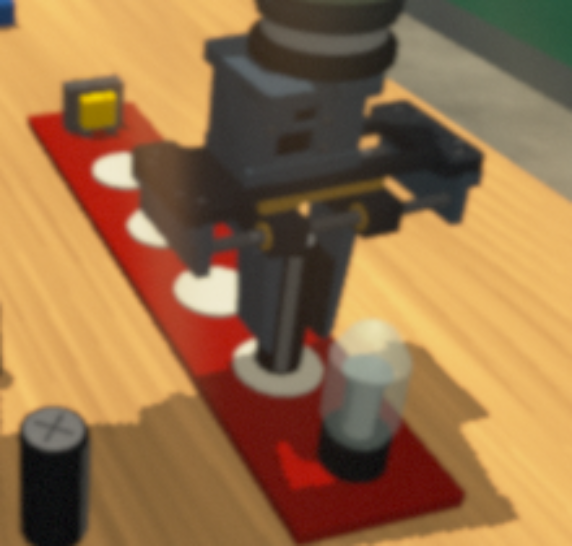

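Cap d is standing over the middle of seat 1, around (278,368) in the crop. I'll lower it another millimetre and release.

Call:
carry_out([
  [[0,0,0],[0,0.5,0],1],
  [[0,0,0],[0,0.5,0],1],
  [[0,0,0],[0,1,0],1],
  [[0,0,0],[0,1,0],1],
  [[0,0,0],[0,1,0],1],
])

```text
time_s: 5.75
ee_pos: [623.0, -152.6, 231.8]
ee_rot: [-90.0, -0.0, -0.0]
force: [-0.6, -0.1, 2.8]
gripper_width: 29.1
```

Light contact, about 3–4 N upward. Opening and rising.

Call:
carry_out([
  [[0,0,0],[0,0,0],0.6],
  [[0,0,0],[0,0,0],0.5],
  [[0,0,0],[0,0,0],0.3],
  [[0,0,0],[0,0,0],0.1],
  [[0,0,0],[0,0,0],0],
  [[0,0,0],[0,0,0],0],
  [[0,0,0],[0,0,0],0],
  [[0,0,0],[0,0,0],0],
  [[0,0,0],[0,0,0],0],
  [[0,0,0],[0,0,0],0],
])

```text
time_s: 6.58
ee_pos: [623.0, -152.6, 231.2]
ee_rot: [-90.0, -0.0, -0.0]
force: [-0.0, -0.8, -0.7]
gripper_width: 90.6
```

Call:
carry_out([
  [[0,0,0],[0,-25,0],0],
  [[0,0,0],[0,-60,0],0],
  [[0,0,0],[0,-100,0],0],
  [[0,0,0],[-20,-120,-10],0],
  [[0,0,0],[-55,-120,-20],0],
  [[0,0,0],[-90,-120,-35],0],
  [[0,0,0],[-125,-120,-50],0],
  [[0,0,0],[-155,-120,-60],0],
  [[0,0,0],[-169,-120,-65.5],0],
  [[0,0,0],[-169,-120,-65.5],0],
])

```text
time_s: 7.42
ee_pos: [451.5, -218.7, 351.5]
ee_rot: [-90.0, 0.1, -0.1]
force: [-0.9, 0.4, -0.5]
gripper_width: 91.4
```

```bash
cat > chk.py <<'E'
from h import *
import sys
im,w,K,R,t=grab("top"); y,x=np.mgrid[:420,:560]
seats=dict(d=(623.1,-152.1,105),c=(622.8,-69,85),b=(625,16.1,67),a=(631.3,103.4,51))
bench=dict(d=(468,232.5,90),c=(454.3,-218.3,70),b=(456.4,-83.3,52),a=(448.8,55.1,36))
for nm in("d","c","b","a"):
  for lab,P in(("seat",seats[nm]),("bench",bench[nm])):
    m=(np.hypot(w[...,0]-P[0],w[...,1]-P[1])<32)&(abs(w[...,2]-P[2])<5)&(im.min(2)>60)
    if m.sum()>30:
        p=w[m]; q=(np.percentile(p,1,0)+np.percentile(p,99,0))/2
        print(nm,lab,m.sum(),"mid",q.round(1),"err",(q[:2]-P[:2]).round(1),"zmed",np.median(p[:,2]).round(1),"z spread",np.ptp(p[:,2]).round(1))
cv2.imwrite(sys.argv[1],im)
s=env.state(); print(s['time_s'],s['ee_pos'],s['gripper_width'],s['force'])
E
python3 chk.py pics/t3.png
```

```text
d seat 126 mid [ 622.5 -151.1  105.5] err [-0.6  1. ] zmed 105.4 z spread 8.8
c bench 164 mid [ 454.1 -214.7   70.7] err [-0.2  3.6] zmed 70.6 z spread 7.9
b bench 64 mid [456.3 -81.8  52.7] err [-0.1  1.5] zmed 52.7 z spread 8.6
a bench 328 mid [448.3  56.1  36.7] err [-0.5  1. ] zmed 36.8 z spread 9.9
7.4667 [ 453.32980415 -218.48255445  351.72508568] 91.1468329877197 [0.84352649 0.12524474 0.29477623]
```

d stands on seat 1 with its top at 105 mm and about 1 mm off centre. Next is c.

Call:
carry_out([
  [[0,0,0],[0,35,0],0],
  [[0,0,0],[0,70,0],0],
  [[0,0,0],[0,105,0],0],
  [[0,0,0],[0,130,0],0],
  [[0,0,0],[0,144.3,0],0],
  [[0,0,0],[0,144.3,0],0],
  [[0,0,0],[0,144.3,0],0],
  [[0,0,0],[0,144.3,0],1],
  [[0,0,0],[0,144.3,0],1],
  [[0,0,0],[0,144.3,0],1],
])

```text
time_s: 8.3
ee_pos: [454.7, -218.2, 208.2]
ee_rot: [-90.1, -0.2, 0.0]
force: [0.3, -0.5, 0.2]
gripper_width: 74.1
```

Call:
carry_out([
  [[0,0,0],[0,0,0],1],
  [[0,0,0],[0,0,0],1],
  [[0,0,0],[0,0,0],1],
  [[0,0,0],[0,0,0],1],
  [[0,0,0],[0,0,0],1],
  [[0,0,0],[0,0,0],1],
  [[0,0,0],[0,0,0],1],
  [[0,0,0],[0,0,0],1],
])

```text
time_s: 8.97
ee_pos: [454.0, -218.1, 207.0]
ee_rot: [-90.0, -0.0, -0.0]
force: [-0.2, 0.3, 0.5]
gripper_width: 35.3
```

Call:
carry_out([
  [[0,0,0],[0,-20,0],1],
  [[0,0,0],[0,-45,0],1],
  [[0,0,0],[0,-75,0],1],
  [[0,0,0],[0,-105,0],1],
  [[0,0,0],[5,-130,10],1],
  [[0,0,0],[20,-140,30],1],
  [[0,0,0],[45,-140,52],1],
  [[0,0,0],[70,-140,74],1],
  [[0,0,0],[95,-140,96],1],
  [[0,0,0],[120,-140,118],1],
])

```text
time_s: 9.8
ee_pos: [574.7, -98.9, 346.7]
ee_rot: [-90.0, 0.0, -0.0]
force: [-0.2, -0.0, -0.7]
gripper_width: 35.8
```

Call:
carry_out([
  [[0,0,0],[25,0,18],1],
  [[0,0,0],[42,0,28],1],
  [[0,0,0],[49,30,31],1],
  [[0,0,0],[49,60,31],1],
  [[0,0,0],[49,90,31],1],
  [[0,0,0],[49,110,31],1],
  [[0,0,0],[49,119,31],1],
  [[0,0,0],[49,123,31],1],
  [[0,0,0],[49,124,31],1],
  [[0,0,0],[49,124,31],1],
])

```text
time_s: 10.63
ee_pos: [623.5, -69.2, 224.0]
ee_rot: [-90.0, -0.1, -0.0]
force: [0.4, 0.2, -1.6]
gripper_width: 35.7
```

Call:
carry_out([
  [[0,0,0],[0,0.5,0],1],
  [[0,0,0],[0,0.5,0],1],
  [[0,0,0],[0,1,0],1],
  [[0,0,0],[0,1,0],1],
  [[0,0,0],[0,1,0],1],
  [[0,0,0],[0,1,0],1],
])

```text
time_s: 11.13
ee_pos: [623.0, -69.1, 222.1]
ee_rot: [-90.0, -0.0, 0.0]
force: [0.8, 0.7, -1.3]
gripper_width: 35.6
```

Call:
carry_out([
  [[0,0,0],[0,0.5,0],1],
  [[0,0,0],[0,0.5,0],1],
  [[0,0,0],[0,0.5,0],1],
])

```text
time_s: 11.38
ee_pos: [623.0, -69.1, 222.0]
ee_rot: [-90.0, -0.0, 0.0]
force: [-1.5, -0.2, 3.8]
gripper_width: 35.7
```

Call:
carry_out([
  [[0,0,0],[0,0,0],0.5],
  [[0,0,0],[0,0,0],0.4],
  [[0,0,0],[0,0,0],0.2],
  [[0,0,0],[0,0,0],0],
  [[0,0,0],[0,0,0],0],
  [[0,0,0],[0,0,0],0],
  [[0,0,0],[0,0,0],0],
  [[0,0,0],[0,0,0],0],
  [[0,0,0],[0,0,0],0],
  [[0,0,0],[0,0,0],0],
])

```text
time_s: 12.22
ee_pos: [623.0, -69.1, 221.4]
ee_rot: [-90.0, -0.0, 0.0]
force: [-0.3, 0.2, -0.1]
gripper_width: 91.3
```

Call:
carry_out([
  [[0,0,0],[0,-25,0],0],
  [[0,0,0],[0,-60,0],0],
  [[0,0,0],[0,-95,0],0],
  [[0,0,0],[-20,-110,0],0],
  [[0,0,0],[-55,-110,-5],0],
  [[0,0,0],[-90,-110,-10],0],
  [[0,0,0],[-125,-110,-14],0],
  [[0,0,0],[-155,-110,-14],0],
  [[0,0,0],[-166.7,-110,-14],0],
  [[0,0,0],[-166.7,-110,-14],0],
])

```text
time_s: 13.05
ee_pos: [454.0, -83.0, 331.7]
ee_rot: [-90.0, 0.0, -0.0]
force: [-0.0, -0.3, 0.4]
gripper_width: 91.1
```

```bash
python3 chk.py pics/t4.png; python3 -c "
import cv2
cv2.imwrite('pics/t4c.png',cv2.resize(cv2.imread('pics/t4.png')[120:300,140:440],None,fx=2.5,fy=2.5))"
```

```text
d seat 127 mid [ 622.8 -151.   105.7] err [-0.3  1.1] zmed 105.7 z spread 8.2
c seat 111 mid [624.6 -69.   85.8] err [ 1.8 -0. ] zmed 86.0 z spread 8.2
a bench 331 mid [448.5  56.   36.2] err [-0.3  0.9] zmed 36.4 z spread 10.0
13.1 [456.15384206 -83.12163565 332.02815887] 91.15838191707554 [ 0.5177626   0.08209305 -0.06547858]
```

View pics/t4c.png

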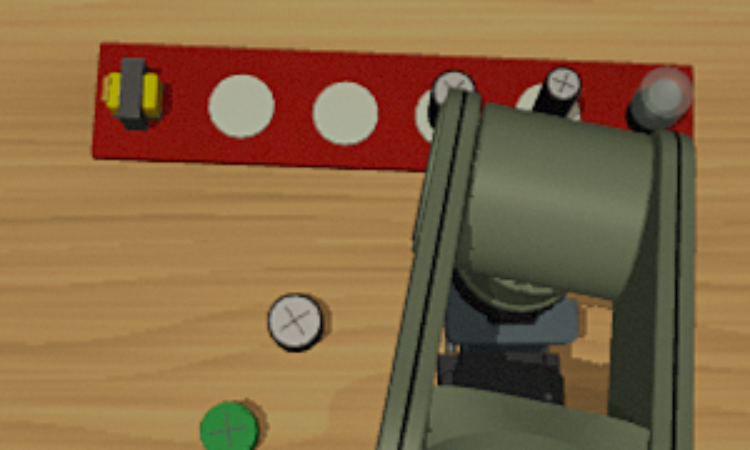

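In the crop, c (455,85) and d (563,80) stand on their seats. The arm hides part of c. Now b.

Call:
carry_out([
  [[0,0,0],[0,35,0],0],
  [[0,0,0],[0,70,0],0],
  [[0,0,0],[0,100,0],0],
  [[0,0,0],[0,120,0],0],
  [[0,0,0],[0,131.5,0],0],
  [[0,0,0],[0,131.5,0],0],
  [[0,0,0],[0,131.5,0],0],
  [[0,0,0],[0,131.5,0],1],
  [[0,0,0],[0,131.5,0],1],
  [[0,0,0],[0,131.5,0],1],
])

```text
time_s: 13.93
ee_pos: [457.0, -83.1, 200.9]
ee_rot: [-90.0, -0.1, 0.0]
force: [0.2, 0.2, -0.3]
gripper_width: 73.8
```

Call:
carry_out([
  [[0,0,0],[0,0,0],1],
  [[0,0,0],[0,0,0],1],
  [[0,0,0],[0,0,0],1],
  [[0,0,0],[0,0,0],1],
  [[0,0,0],[0,0,0],1],
  [[0,0,0],[0,0,0],1],
  [[0,0,0],[0,0,0],1],
  [[0,0,0],[0,0,0],1],
  [[0,0,0],[0,0,0],1],
  [[0,0,0],[0,0,0],1],
])

```text
time_s: 14.77
ee_pos: [456.3, -83.0, 199.9]
ee_rot: [-90.0, -0.0, 0.0]
force: [0.7, 0.8, -2.0]
gripper_width: 21.4
```

Call:
carry_out([
  [[0,0,0],[0,-20,0],1],
  [[0,0,0],[0,-45,0],1],
  [[0,0,0],[0,-75,0],1],
  [[0,0,0],[0,-105,0],1],
  [[0,0,0],[5,-125,10],1],
  [[0,0,0],[20,-130,25],1],
  [[0,0,0],[48,-130,42],1],
  [[0,0,0],[76,-130,59],1],
  [[0,0,0],[104,-130,76],1],
  [[0,0,0],[132,-130,90],1],
])

```text
time_s: 15.6
ee_pos: [589.2, 8.2, 329.9]
ee_rot: [-90.0, 0.0, 0.0]
force: [0.4, 0.8, 0.1]
gripper_width: 21.9
```

Call:
carry_out([
  [[0,0,0],[20,0,6],1],
  [[0,0,0],[32,0,9.2],1],
  [[0,0,0],[36.4,20,9.2],1],
  [[0,0,0],[36.4,50,9.2],1],
  [[0,0,0],[36.4,80,9.2],1],
  [[0,0,0],[36.4,100,9.2],1],
  [[0,0,0],[36.4,109,9.2],1],
  [[0,0,0],[36.4,113,9.2],1],
  [[0,0,0],[36.4,114,9.2],1],
  [[0,0,0],[36.4,114,9.2],1],
])

```text
time_s: 16.43
ee_pos: [625.2, 16.1, 217.0]
ee_rot: [-90.0, -0.1, -0.0]
force: [0.1, -1.0, -0.5]
gripper_width: 21.3
```

Call:
carry_out([
  [[0,0,0],[0,0.5,0],1],
  [[0,0,0],[0,0.5,0],1],
  [[0,0,0],[0,1,0],1],
  [[0,0,0],[0,1,0],1],
  [[0,0,0],[0,1,0],1],
  [[0,0,0],[0,1,0],1],
])

```text
time_s: 16.93
ee_pos: [624.7, 16.1, 215.2]
ee_rot: [-90.0, -0.0, 0.0]
force: [0.4, 0.3, -0.7]
gripper_width: 21.6
```

Call:
carry_out([
  [[0,0,0],[0,0.5,0],1],
  [[0,0,0],[0,0.5,0],1],
  [[0,0,0],[0,0.5,0],1],
])

```text
time_s: 17.18
ee_pos: [624.7, 16.1, 214.9]
ee_rot: [-90.0, -0.0, 0.0]
force: [-1.6, -0.2, 3.9]
gripper_width: 21.5
```

Call:
carry_out([
  [[0,0,0],[0,0,0],0.7],
  [[0,0,0],[0,0,0],0.6],
  [[0,0,0],[0,0,0],0.3],
  [[0,0,0],[0,0,0],0],
  [[0,0,0],[0,0,0],0],
  [[0,0,0],[0,0,0],0],
  [[0,0,0],[0,0,0],0],
  [[0,0,0],[0,0,0],0],
  [[0,0,0],[0,0,0],0],
  [[0,0,0],[0,0,0],0],
])

```text
time_s: 18.02
ee_pos: [624.7, 16.1, 214.4]
ee_rot: [-90.0, -0.0, -0.0]
force: [-0.3, 0.2, 0.9]
gripper_width: 84.3
```

Call:
carry_out([
  [[0,0,0],[0,-25,0],0],
  [[0,0,0],[0,-60,0],0],
  [[0,0,0],[0,-95,0],0],
  [[0,0,0],[-20,-110,5],0],
  [[0,0,0],[-55,-110,15],0],
  [[0,0,0],[-90,-110,25],0],
  [[0,0,0],[-125,-110,39.2],0],
  [[0,0,0],[-160,-110,39.2],0],
  [[0,0,0],[-176,-110,39.2],0],
  [[0,0,0],[-176,-110,39.2],0],
])

```text
time_s: 18.85
ee_pos: [444.9, 55.4, 324.4]
ee_rot: [-90.0, 0.2, 0.1]
force: [0.2, -0.3, 0.6]
gripper_width: 90.9
```

```bash
python3 chk.py pics/t5.png
```

```text
d seat 128 mid [ 622.6 -150.8  105.2] err [-0.5  1.3] zmed 105.5 z spread 8.7
c seat 203 mid [622.5 -69.2  85.6] err [-0.3 -0.2] zmed 85.6 z spread 8.9
b seat 65 mid [624.8  15.2  67.6] err [-0.2 -0.9] zmed 67.0 z spread 7.8
18.9 [447.38035213  55.43178902 324.86183118] 90.98988246980991 [ 0.33960166 -0.4987034  -0.36725672]
```

Call:
carry_out([
  [[0,0,0],[0,0,0],0],
  [[0,0,0],[0,30,0],0],
  [[0,0,0],[0,65,0],0],
  [[0,0,0],[0,95,0],0],
  [[0,0,0],[0,118,0],0],
  [[0,0,0],[0,128.5,0],0],
  [[0,0,0],[0,128.5,0],0],
  [[0,0,0],[0,128.5,0],0],
  [[0,0,0],[0,128.5,0],1],
  [[0,0,0],[0,128.5,0],1],
])

```text
time_s: 19.73
ee_pos: [449.7, 55.3, 196.9]
ee_rot: [-90.0, -0.2, -0.0]
force: [0.1, -0.5, 0.9]
gripper_width: 80.5
```

Call:
carry_out([
  [[0,0,0],[0,0,0],1],
  [[0,0,0],[0,0,0],1],
  [[0,0,0],[0,0,0],1],
  [[0,0,0],[0,0,0],1],
  [[0,0,0],[0,0,0],1],
  [[0,0,0],[0,0,0],1],
  [[0,0,0],[0,0,0],1],
  [[0,0,0],[0,0,0],1],
])

```text
time_s: 20.4
ee_pos: [448.7, 55.4, 196.1]
ee_rot: [-90.0, -0.0, 0.0]
force: [-0.1, 0.3, 3.3]
gripper_width: 44.4
```

Call:
carry_out([
  [[0,0,0],[0,-20,0],1],
  [[0,0,0],[0,-45,0],1],
  [[0,0,0],[0,-75,0],1],
  [[0,0,0],[0,-105,0],1],
  [[0,0,0],[5,-125,5],1],
  [[0,0,0],[25,-130,12],1],
  [[0,0,0],[55,-130,20],1],
  [[0,0,0],[85,-130,28],1],
  [[0,0,0],[115,-130,36],1],
  [[0,0,0],[142,-130,42],1],
])

```text
time_s: 21.23
ee_pos: [592.1, 97.9, 325.5]
ee_rot: [-90.0, 0.0, 0.0]
force: [-0.5, 0.6, -1.2]
gripper_width: 44.4
```

Call:
carry_out([
  [[0,0,0],[22,0,4],1],
  [[0,0,0],[35,0,6],1],
  [[0,0,0],[40.3,20,6],1],
  [[0,0,0],[40.3,50,6],1],
  [[0,0,0],[40.3,80,6],1],
  [[0,0,0],[40.3,100,6],1],
  [[0,0,0],[40.3,109,6],1],
  [[0,0,0],[40.3,113,6],1],
  [[0,0,0],[40.3,114,6],1],
  [[0,0,0],[40.3,114,6],1],
])

```text
time_s: 22.07
ee_pos: [631.4, 103.4, 212.7]
ee_rot: [-90.0, -0.1, 0.0]
force: [0.3, 0.7, -1.9]
gripper_width: 44.9
```

Call:
carry_out([
  [[0,0,0],[0,0.5,0],1],
  [[0,0,0],[0,0.5,0],1],
  [[0,0,0],[0,1,0],1],
  [[0,0,0],[0,1,0],1],
  [[0,0,0],[0,1,0],1],
  [[0,0,0],[0,1,0],1],
])

```text
time_s: 22.57
ee_pos: [631.0, 103.3, 211.1]
ee_rot: [-90.0, -0.0, -0.0]
force: [0.9, 0.7, 0.5]
gripper_width: 44.7
```

Call:
carry_out([
  [[0,0,0],[0,0.3,0],1],
  [[0,0,0],[0,0.3,0],1],
  [[0,0,0],[0,0.3,0],1],
])

```text
time_s: 22.82
ee_pos: [631.0, 103.4, 211.2]
ee_rot: [-90.0, -0.0, -0.0]
force: [-1.3, -0.5, 4.0]
gripper_width: 44.4
```

Contact. Releasing, rising and backing off.

Call:
carry_out([
  [[0,0,0],[0,0,0],0.4],
  [[0,0,0],[0,0,0],0.3],
  [[0,0,0],[0,0,0],0.1],
  [[0,0,0],[0,0,0],0],
  [[0,0,0],[0,0,0],0],
  [[0,0,0],[0,0,0],0],
  [[0,0,0],[0,0,0],0],
  [[0,0,0],[0,0,0],0],
  [[0,0,0],[0,0,0],0],
  [[0,0,0],[0,0,0],0],
])

```text
time_s: 23.65
ee_pos: [631.0, 103.3, 210.6]
ee_rot: [-90.0, 0.0, -0.0]
force: [-0.2, -0.0, 0.3]
gripper_width: 91.2
```

Call:
carry_out([
  [[0,0,0],[0,-25,0],0],
  [[0,0,0],[0,-60,0],0],
  [[0,0,0],[0,-100,0],0],
  [[0,0,0],[0,-140,0],0],
  [[0,0,0],[-15,-170,15],0],
  [[0,0,0],[-40,-190,40],0],
  [[0,0,0],[-65,-190,70],0],
  [[0,0,0],[-90,-190,100],0],
  [[0,0,0],[-115,-190,130],0],
  [[0,0,0],[-140,-190,160],0],
])

```text
time_s: 24.48
ee_pos: [489.5, 264.2, 401.0]
ee_rot: [-90.0, -0.0, -0.0]
force: [0.2, 0.5, -0.4]
gripper_width: 91.2
```

Call:
carry_out([
  [[0,0,0],[-20,0,30],0],
  [[0,0,0],[-40,0,60],0],
  [[0,0,0],[-60,0,90],0],
  [[0,0,0],[-80,0,120],0],
  [[0,0,0],[-100,0,150],0],
  [[0,0,0],[-100,0,150],0],
  [[0,0,0],[-100,0,150],0],
  [[0,0,0],[-100,0,150],0],
])

```text
time_s: 25.15
ee_pos: [390.9, 413.2, 400.6]
ee_rot: [-90.0, -0.0, 0.0]
force: [-0.1, -0.2, -0.0]
gripper_width: 91.0
```

```bash
python3 chk.py pics/t6.png
python3 - <<'E'
from h import *
im,w,K,R,t=grab("side"); cv2.imwrite("pics/s6.png",cv2.resize(im[120:350,260:480],None,fx=2,fy=2))
cv2.imwrite('pics/t6c.png',cv2.resize(cv2.imread('pics/t6.png')[120:300,140:440],None,fx=2.5,fy=2.5))
# tube/transformer shift: compare first and last top view
a=cv2.imread('pics/top0.png').astype(int);b=cv2.imread('pics/t6.png').astype(int)
for n,(u,v) in dict(tube=(404,158),trafo=(193,157),green=(231,292)).items(): print(n,abs(a-b)[v-20:v+20,u-14:u+14].mean().round(1))
E
```

```text
d seat 125 mid [ 622.4 -150.9  105.6] err [-0.7  1.2] zmed 105.7 z spread 7.5
c seat 194 mid [622.3 -69.2  85.5] err [-0.5 -0.2] zmed 85.7 z spread 8.1
b seat 66 mid [624.6  14.6  67.4] err [-0.4 -1.5] zmed 67.5 z spread 8.5
a seat 307 mid [630.3 105.1  51.4] err [-1.   1.7] zmed 51.4 z spread 9.0
25.2 [391.3446829  412.68628795 400.6641465 ] 91.06156409417228 [ 0.49822395 -0.06657341  0.50982097]
tube 4.4
trafo 4.7
green 15.1
```

View pics/t6c.png

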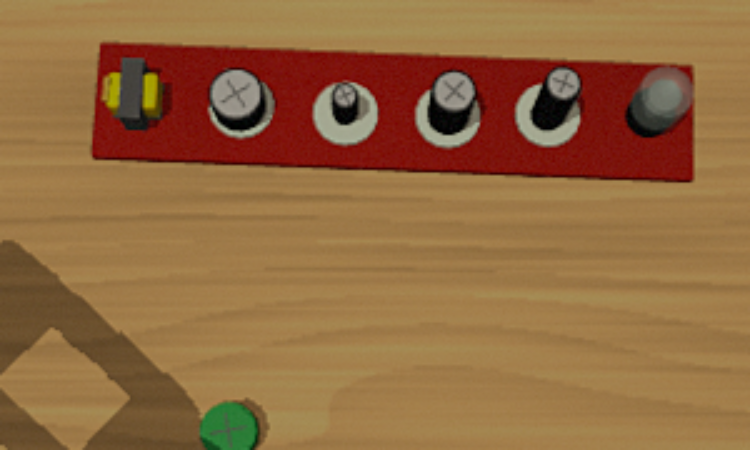

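View pics/s6.png

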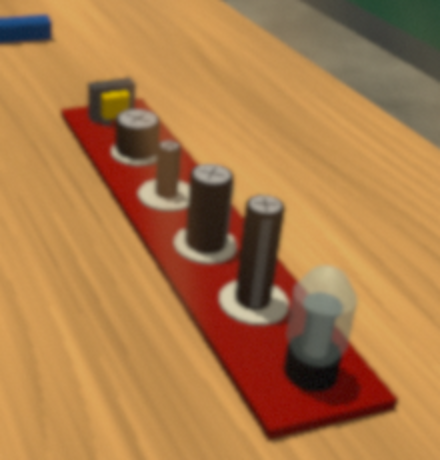

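All four stand upright on their seats: from the tube end d, c, b, a (top crop pixels (563,84), (455,90), (345,95), (238,95)). The tube and transformer look unchanged, and the gripper is open and well clear. Handing in.

```bash
python3 -c "
from workcell import env
print(env.job_done())"
```

```text
the job is handed in; nothing more can be done
None
```

The four capacitors now stand upright on the white seats, stepping down in height from the tube to the transformer: cap_d on seat_1, then cap_c, cap_b and cap_a on seat_4. I handed the job in at about 25 s with the gripper open and backed away.

- **Position:** the last top-camera check put each capacitor within about 2 mm of its seat centre, which is roughly how good the calibration is.
- **Height:** the tops measured 105.7, 85.7, 67.5 and 51.4 mm, against the expected 105, 85, 67 and 51 mm. The side view also shows all four upright.
- **Tube and transformer:** neither was touched, and both look the same in the top view as before the first move.
- **Green look-alike:** I left it alone. Its picture differs somewhat from the first one; I put that down to the arm's shadow and did not re-measure its position.
- **Forces:** the wrist readings I saw, taken at the end of each move, never exceeded about 5 N.

No check failed. The hand-in reports no verdict.

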